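# Draw out the Morse-key tray and hold the key down

## Robot

A 7-joint arm with a two-finger parallel gripper is mounted at the origin on the work surface. World frame = base frame: x ahead of the robot, y to its left, z up, the work surface at z = 0. Lengths are in m, angles in rad, forces in N, time in s.
With the tool pointing down it reaches from about 0.4 to 0.9 m from the base axis. Payload 5.5 kg.
Tool frame: the origin (TCP) lies midway between the tips of the shut fingers; the grasp point (between the pads) lies 19 mm behind it (manip.grip_depth is the distance from the TCP to the grasp point, in m); z points along the fingers, x is the direction in which the jaws open and shut, and the axes are right-handed (so a half turn about z gives the same grasp; the last joint's range is limited). The gripper opens to 92 mm and grips with 3 to 60 N. Pads are 19 mm wide; open, the fingers measure 130 mm over their backs; the gripper's body (75 mm by 190 mm) begins 47 mm behind the grasp point.
Start: joints at [1.386, 0.501, -0.427, 1.55, 0.221, 1.138, -0.21], TCP at [0.281, -0.586, 0.195] pointing down, gripper open.
Joint ranges: [-2.88, 2.88], [-0.31, 2.03], [-1.54, 1.56], [0.2, 2.42], [-1.41, 4.55], [0.19, 2.02], [-2.57, 2.57]. Speed limits (rad/s): [2.57, 2.57, 3.14, 3.14, 3.14, 3.14, 3.14].

## Interface

Orientations are given as a unit quaternion [x, y, z, w].
In Python, from bench import manip, effector, viewer gives the robot as it stands. Calls block until the motion is done:
- manip.move_pose(position, orientation): joint-space move of the TCP to a pose.
- manip.servo_line(position, ori=None, vel=0.15): straight line of the TCP; ori=None keeps the orientation; vel is the mean speed in m/s.
- manip.movej(angles): joint-space move.
- effector.open_jaws() and effector.close(f_grip=None): open the fingers fully, or close them until they stop; f_grip is the grip in N (None keeps the last).
- manip.sleep(seconds).
- manip.solve_ik(position, orientation): joint angles nearest the present ones, or None.
- viewer.get_image(name): name is "scene" or "top"; returns the picture (420x560x3 uint8, red, green, blue); there is no depth.
- viewer.get_calibration(name): a dict with "vfov" (degrees; the focal length in pixels is half the picture's height over the tangent of half this angle, whatever the lens; pixels are square), "cx", "cy" (the principal point, pixels), "dist_coeffs" ([k1, k2, p1, p2, k3] as OpenCV has them; the pictures are not rectified), "eye" and "attitude" of the camera in the world. Camera axes: x right, y down, z forward; pixel columns grow to the right and rows downward; lengths in m; the calibration is good to about 2 mm. A picture is of the moment at which its call begins. get_calibration takes no time and is no camera call.
A pose or a line that the arm cannot do raises manip.PlanningError and nothing moves.
- manip.hand_in(): hands the job in, once; it reports no verdict.
Readings, each from a call of its own:
- manip.current_clock(): time.
- manip.current_q(): joint angles.
- manip.current_joint_velocities(): joint speeds.
- manip.current_tau(): joint torques, N m.
- manip.current_tool_pos(): TCP position.
- manip.current_tcp_rot(): TCP orientation.
- manip.current_force(): force on the tool from outside, world axes, zero at the start.
- manip.current_wrist_torque(): the same for the moment, N m.
- manip.current_finger_gap(): finger opening in m.
Only numpy, scipy, OpenCV 4.12 (cv2) and the standard library are available. Lean on these libraries where they do the work, as an engineer would, in place of code of your own. Each camera call takes 0.05 s, during which the arm holds its last target. There are 200 camera calls.

## Task

The operator needs a steady carrier to tune up. Hook a fingertip behind the upturned lip of the wider tray under the radio shelf (do not pinch the lip) and draw the tray out to its stop without straining it; then press the Morse key's round knob gently down with the fingertips and keep it down: the program finishes while still holding the key down. Leave the narrower tray shut, the small fuse box lying in the key tray, and everything else as it stands; lift nothing.

Things in the scene. Friction and masses are not known exactly. Their poses are not given: they have to be found in the camera images.
- radio_shelf: Low dark steel shelf fixed on the table: deck 412 mm wide (y), 260 deep (x), top 76 mm, underside 72 mm above the table. Origin on the table below the middle of its front edge; x points from front to back, away from the robot. Radio boxes stand on it from 95 mm behind the front edge, up to 140 mm high. Under it run two trays side by side, drawn out to -x; which is left varies.
- key_tray_lip (a point): Middle of the top rear edge of the wide tray's upright steel lip (moves with it; axes as the shelf's). Lip 200 mm wide (y), its rear face at x = 0 here, 7 mm thick with its front strip, top 46 mm above the table; tray floor 34 mm below this point. Behind the lip the tray is open from above for 60 mm, up to the deck's front edge (up to 82 mm at the start, as it may stand ajar).
- key_tray (a joint): How far the wide tray is drawn out, m: 0 shut, 0.130 against its rigid stop, which must not be strained (over 45 N). It moves with about 3 N of friction and stays where it is left. A plain aluminium strip covers the front face of its lip (34 of the lip's 40 mm height): fingers pressing on that strip are pinching the lip or pushing it back.
- knob_top (a point): Centre of the top of the Morse key's round black knob, 27 mm across, at the front of a brass lever screwed down on the wide tray; 62 mm above the table when up, on the tray's centre line, 105 mm behind the lip's rear face, hidden below the deck until the tray is drawn out.
- key_lever (a joint): The Morse key's lever, rad: 0 up, 0.083 fully down (the knob goes down 5 mm). A spring returns it; the press takes about 1 N to start and 5 N at the bottom. The contact counts as made above 0.053 (3.2 mm at the knob).
- side_tray_lip (a point): Middle of the top rear edge of the narrow tray's lip: same make, 130 mm wide. It stays shut.
- side_tray (a joint): How far the narrow tray is drawn out, m: 0 shut.
- fuse_box: Small loose box of spare fuses, black with a clear lid, 26 x 42 x 15 mm, 20 to 45 g, lying on the wide tray's floor behind the lip, towards its left (shelf +y) end, about 65 mm from the middle; it rides out with the tray. Origin at the centre of its underside.
- adapter: Loose metal coaxial adapter, 18 mm across, 32 mm tall, standing on the narrow tray behind its lip. Origin at the centre of its underside.
- microphone: Black hand microphone, 85 x 52 x 28 mm, lying on the table left of the shelf's front. Origin at the centre of its underside.
- portable: Black handheld transceiver, 115 x 56 x 34 mm with a stub aerial, lying on the table right of the shelf's front. Origin below the middle of its case.
- mug: White mug, 80 mm across, 92 mm tall, on the left of the table. Origin at the centre of its underside.
- pen: Blue pen, 145 mm long, lying on the log pad at the right. Origin under its middle.
- screwdriver: Black-handled screwdriver, 170 mm long, lying on the table at the left.

How it is judged:
By the outcome, as a careful person would: the job done as asked, in the order asked, and still so for the second after the job is handed in, while the arm keeps its last pose, push and grip.
It also fails if it takes over 43 s, if anything falls off the work surface, if the arm or the gripper's body presses on something with over 40 N, if the wrist force passes 120 N, or if a joint passes its speed limit or range.

## Working session

There is one attempt and no reset: what is moved stays moved. The work goes in short steps, each a Python script; the robot and the scene stay as the last script left them, time stands still between calls to the robot, and variables do not carry over. Pictures are saved under pics/ and viewed, about 8 in all and at most 12, crops included, and the job is handed in when it is done.

```bash
ls; mkdir -p pics; python3 - <<'E'
from bench import manip, effector, viewer
import cv2
for n in("scene","top"):
    im=viewer.get_image(n); cv2.imwrite(f"pics/{n}0.png",im[:,:,::-1]); print(n,viewer.get_calibration(n))
print(manip.current_clock(),manip.current_tcp_rot(),manip.current_finger_gap(),manip.grip_depth)
E
```

```text
pics
scene {'vfov': 54.85800988656423, 'cx': 282.8479478262265, 'cy': 211.1582767397886, 'dist_coeffs': array([-0.03424691,  0.        ,  0.        ,  0.        ,  0.        ]), 'eye': array([ 0.97554444, -0.53689551,  0.84174392]), 'attitude': array([ 0.87952429,  0.28115186, -0.1173022 , -0.36555554])}
top {'vfov': 48.710671669587285, 'cx': 279.7461852806833, 'cy': 214.70503664654905, 'dist_coeffs': array([-0.04431324,  0.        ,  0.        ,  0.        ,  0.        ]), 'eye': array([0.27984273, 0.07901967, 1.26967198]), 'attitude': array([ 0.70491842, -0.70131702,  0.07652323, -0.07340736])}
0.1 [ 8.46466492e-01 -5.32441286e-01 -7.33436339e-04 -4.65792823e-04] 0.09172819761422457 0.0188
```

View pics/scene0.png

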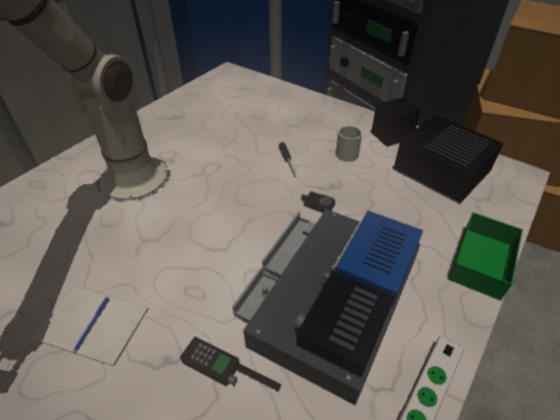

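View pics/top0.png

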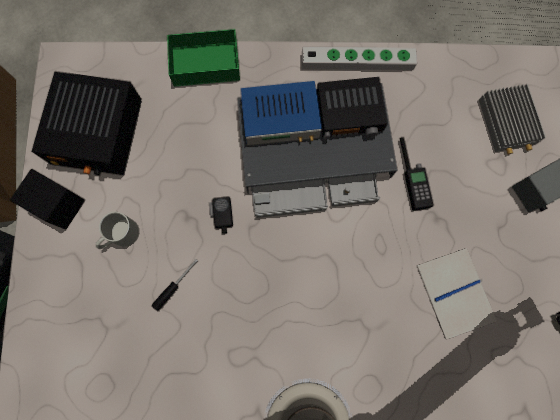

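The top view shows the wide tray on the left (lip about (254..327, 213)) and the narrow one on the right (330..378, 203). Both stand in front of the deck's front edge (246,187)–(396,173). I'll crop to localise them.

```bash
cat > h.py <<'E'
import numpy as np, cv2
from bench import manip, effector, viewer
from scipy.spatial.transform import Rotation as R
def ray(n,px):
    c=viewer.get_calibration(n); f=210/np.tan(np.radians(c["vfov"]/2))
    K=np.array([[f,0,c["cx"]],[0,f,c["cy"]],[0,0,1]])
    u=cv2.undistortPoints(np.array(px,float).reshape(-1,1,2),K,c["dist_coeffs"]).reshape(-1,2)
    d=R.from_quat(c["attitude"]).apply(np.c_[u,np.ones(len(u))]); return c["eye"],d
def onz(n,px,z):
    e,d=ray(n,px); return e+d*((z-e[2])/d[:,2])[:,None]
def crop(n,x0,y0,w,h,s,name):
    im=viewer.get_image(n)[y0:y0+h,x0:x0+w,::-1]
    cv2.imwrite(f"pics/{name}.png",cv2.convertScaleAbs(cv2.resize(im,None,fx=s,fy=s,interpolation=cv2.INTER_CUBIC),alpha=1.5))
E
python3 - <<'E'
from h import *
crop("top",235,130,170,95,4.5,"topc"); crop("scene",220,200,140,140,4,"scenec")
print(onz("top",[(246,187),(396,173)],.076), onz("top",[(254,214),(327,209)],.046))
E
```

```text
[[ 0.61238793  0.16466734  0.076     ]
 [ 0.65413421 -0.23862141  0.076     ]] [[ 0.54534188  0.14370716  0.046     ]
 [ 0.56031874 -0.05369365  0.046     ]]
```

View pics/topc.png

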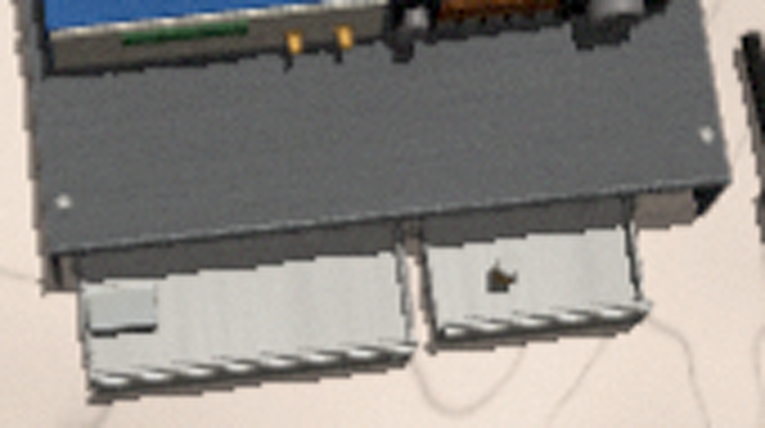

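View pics/scenec.png

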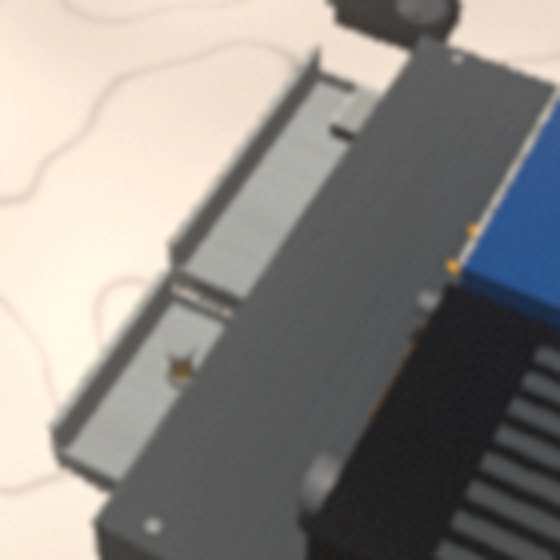

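The crops give these corners:
- **Deck front edge:** crop (45,252)–(727,183).
- **Wide lip top front edge:** crop (90,382)–(413,351).
- **Narrow lip:** crop (433,338)–(648,310).
- **Fuse box:** near crop (122,308), at the left end as described.

Next I compute the frame and go above the lip with the fingers shut and the jaws along the lip.

```bash
python3 - <<'E'
from h import *
t=lambda p:np.array(p)/4.5+[235,130]
s=lambda p:np.array(p)/4+[220,200]
D=onz("top",t([(45,252),(727,183)]),.076); W=onz("top",t([(90,382),(413,351)]),.046); N=onz("top",t([(433,338),(648,310)]),.046)
# scene view: rear-top edges of the lips
W2=onz("scene",s([(320,57),(176,250)]),.046);N2=onz("scene",s([(172,275),(60,432)]),.046);D2=onz("scene",s([(425,42),(100,520)]),.076)
for nm,d,w,n in(("top",D,W,N),("scene",D2,W2,N2)):
    v=d[0]-d[1]; print(nm,"deck w",np.linalg.norm(v)); yaw=np.arctan2(-v[0],v[1]); o=d.mean(0)
    M=np.array([[np.cos(yaw),np.sin(yaw)],[-np.sin(yaw),np.cos(yaw)]])
    print(np.degrees(yaw),o, "W",((w-o)[:,:2]@M.T).round(4).tolist(),"N",((n-o)[:,:2]@M.T).round(4).tolist(), "Wmid",w.mean(0))
E
```

```text
top deck w 0.4103954220923687
6.3776253421498845 [ 0.63793221 -0.03653599  0.076     ] W [[-0.0747, 0.187], [-0.0762, -0.0082]] N [[-0.0695, -0.0212], [-0.0659, -0.1534]] Wmid [0.55299906 0.0439157  0.046     ]
scene deck w 0.4029011026651659
6.476484808969983 [ 0.64465308 -0.04077527  0.076     ] W [[-0.0681, 0.1815], [-0.069, -0.011]] N [[-0.0613, -0.0287], [-0.0599, -0.1536]] Wmid [0.56691018 0.03618926 0.046     ]
```

```bash
cat >> h.py <<'E'
YAW=np.radians(6.4); RZ=R.from_euler('z',YAW); O=np.array([.6395,-.038,0])
def world(p): return O+RZ.apply(p)
def shelf(p): return RZ.inv().apply(np.array(p)-O)
def tool():  # tool x along shelf +-y, z down, nearest to present
    c=[RZ*R.from_matrix(np.array([[0,s,0],[s,0,0],[0,0,-1.]]).T) for s in(1,-1)]
    cur=R.from_quat(manip.current_tcp_rot())
    return min(c,key=lambda r:(r*cur.inv()).magnitude()).as_quat()
E
python3 - <<'E'
from h import *
effector.close(5); q=tool(); print(q,manip.current_finger_gap(),manip.current_clock())
manip.move_pose(world([-.045,.0875,.22]),q)
manip.servo_line(world([-.045,.0875,.085]),vel=.15)
print(manip.current_q().round(2),manip.current_tool_pos(),manip.current_force(),manip.current_clock())
crop("top",205,120,190,120,4,"t2"); crop("scene",180,140,180,180,3.3,"s2")
E
```

```text
[ 0.745476   -0.66653247  0.          0.        ] 0.0006492177338726915 1.6333
[ 0.49  0.63 -0.83  1.79  0.56  0.96 -2.03] [0.5858586  0.04424555 0.08593376] [ 0.07926027 -0.17447323 -0.14880291] 5.1667
```

View pics/s2.png

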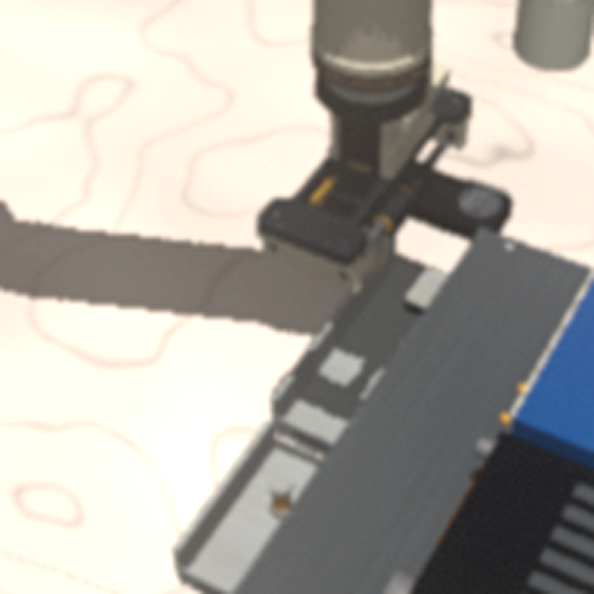

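The gripper hangs above the wide tray between the lip and the deck. The fuse box at (425,290) is clear of it, and the fingertips are hidden behind the body. I'll descend, then draw out in guarded steps.

```bash
python3 - <<'E'
from h import *
def F(): return RZ.inv().apply(manip.current_force())
f0=F()
y=.0875; x=-.045
for z in(.05,.028):
    manip.servo_line(world([x,y,z]),vel=.08); print(z,shelf(manip.current_tool_pos()).round(4),(F()-f0).round(2))
    if abs(F()-f0).max()>4: raise SystemExit("contact")
while x>-.075:
    x-=.003; manip.servo_line(world([x,y,.028]),vel=.05); f=(F()-f0)
    print(round(x,3),shelf(manip.current_tool_pos()).round(4),f.round(2))
    if f[0]>1.5: break
print(manip.current_clock())
E
```

```text
0.05 [-0.0453  0.0878  0.0495] [ 0.33  0.18 -0.47]
0.028 [-0.0456  0.0876  0.0273] [ 0.88 -0.11 -0.4 ]
-0.048 [-0.048   0.0875  0.0283] [ 0.45  0.11 -0.99]
-0.051 [-0.0511  0.0874  0.0281] [ 1.42 -0.46 -0.94]
-0.054 [-0.0543  0.0874  0.028 ] [ 1.78  0.02 -1.12]
7.025
```

```bash
python3 - <<'E'
from h import *
def F(): return RZ.inv().apply(manip.current_force())
y=.0875; x=-.054
while x>-.2:
    x-=.0115 if x>-.165 else .002
    manip.servo_line(world([x,y,.028]),vel=.06); f=F()
    print(round(x,4),shelf(manip.current_tool_pos()).round(4),f.round(2))
    if f[0]>10: break
print(manip.current_clock())
crop("top",205,120,190,150,4,"t3")
E
```

```text
-0.0655 [-0.0661  0.0874  0.028 ] [0.56 0.4  0.19]
-0.077 [-0.0775  0.0874  0.028 ] [-0.33  1.47  0.4 ]
-0.0885 [-0.089   0.0874  0.028 ] [ 0.    0.26 -0.14]
-0.1 [-0.1005  0.0874  0.028 ] [ 0.17  0.13 -0.52]
-0.1115 [-0.112   0.0874  0.028 ] [0.64 0.57 0.51]
-0.123 [-0.1235  0.0874  0.028 ] [-0.78 -0.47  0.12]
-0.1345 [-0.135   0.0874  0.028 ] [ 1.25 -0.5   1.36]
-0.146 [-0.1465  0.0874  0.028 ] [ 0.26 -0.47  0.5 ]
-0.1575 [-0.158   0.0874  0.028 ] [ 0.59  0.65 -0.23]
-0.169 [-0.1695  0.0874  0.028 ] [-0.41  0.29  1.53]
-0.171 [-0.171   0.0875  0.028 ] [-0.62  0.8  -0.39]
-0.173 [-0.1731  0.0875  0.028 ] [-1.13  0.17 -1.4 ]
-0.175 [-0.1752  0.0875  0.028 ] [ 0.24 -0.71  0.79]
-0.177 [-0.1772  0.0875  0.028 ] [-0.25 -0.57 -0.09]
-0.179 [-0.1792  0.0875  0.028 ] [ 0.38  0.24 -0.04]
-0.181 [-0.1811  0.0875  0.028 ] [ 0.21 -0.2   0.05]
-0.183 [-0.1832  0.0875  0.028 ] [-0.32 -0.54 -0.09]
-0.185 [-0.1852  0.0875  0.028 ] [-0.1   0.04  0.62]
-0.187 [-0.1872  0.0875  0.028 ] [ 0.86 -0.34 -0.13]
-0.189 [-0.1892  0.0875  0.028 ] [ 0.61 -0.74  0.36]
-0.191 [-0.1912  0.0874  0.028 ] [ 0.66 -0.25 -0.16]
-0.193 [-0.1932  0.0875  0.028 ] [-0.44  0.11 -0.42]
-0.195 [-0.1952  0.0875  0.028 ] [0.92 0.74 0.36]
-0.197 [-0.1972  0.0875  0.028 ] [ 0.07 -0.1   0.45]
-0.199 [-0.1992  0.0875  0.028 ] [-0.25  0.05  0.13]
-0.201 [-0.2012  0.0875  0.028 ] [ 0.36 -0.36 -0.31]
14.4417
```

View pics/t3.png

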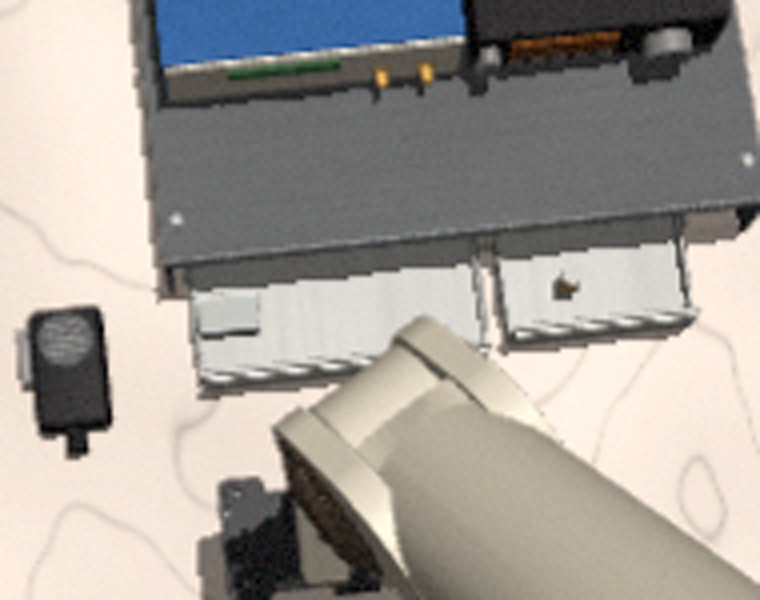

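The tray has not moved: its lip is still at crop (205,380)–(485,345), although the gripper now stands well in front of it. The fuse box, adapter and microphone look unchanged. I'll check where the fingertips really are.

```bash
cat >> h.py <<'E'
def proj(n,p):
    c=viewer.get_calibration(n); f=210/np.tan(np.radians(c["vfov"]/2))
    K=np.array([[f,0,c["cx"]],[0,f,c["cy"]],[0,0,1]]); Rc=R.from_quat(c["attitude"]).inv()
    return cv2.projectPoints(np.array(p,float).reshape(-1,1,3),Rc.as_rotvec(),-Rc.apply(c["eye"]),K,c["dist_coeffs"])[0].reshape(-1,2)
E
python3 - <<'E'
from h import *
p=manip.current_tool_pos(); print(p,R.from_quat(manip.current_tcp_rot()).as_matrix().round(3).tolist(),manip.current_finger_gap())
im=cv2.resize(cv2.convertScaleAbs(viewer.get_image("scene")[:,:,::-1],alpha=1.5)[120:300,120:320],None,fx=3.2,fy=3.2)
P=[p,p+[0,0,.066],p+[0,0,.15],world([-.069,.0875,.046]),world([-.069,.1875,.046]),world([-.069,-.0125,.046]),[p[0],p[1],0]]
for i,u in enumerate(proj("scene",P)): v=tuple(int(k) for k in (u-[120,120])*3.2); print(i,u,v); cv2.circle(im,v,3,(0,0,255),-1); cv2.putText(im,str(i),v,0,.5,(255,0,0),1)
cv2.imwrite("pics/s4.png",im)
E
```

```text
[0.42998115 0.02652785 0.02801846] [[0.111, -0.994, 0.0], [-0.994, -0.111, -0.0], [0.0, -0.0, -1.0]] 0.0009072015559126354
0 [240.84489483 222.0027994 ] (386, 326)
1 [239.01114823 204.90074408] (380, 271)
2 [236.44457274 180.8798291 ] (372, 194)
3 [282.34964324 234.90736537] (519, 367)
4 [299.81563977 211.47451625] (575, 292)
5 [262.73864032 261.20817122] (456, 451)
6 [241.57966991 228.84156246] (389, 348)
```

View pics/s4.png

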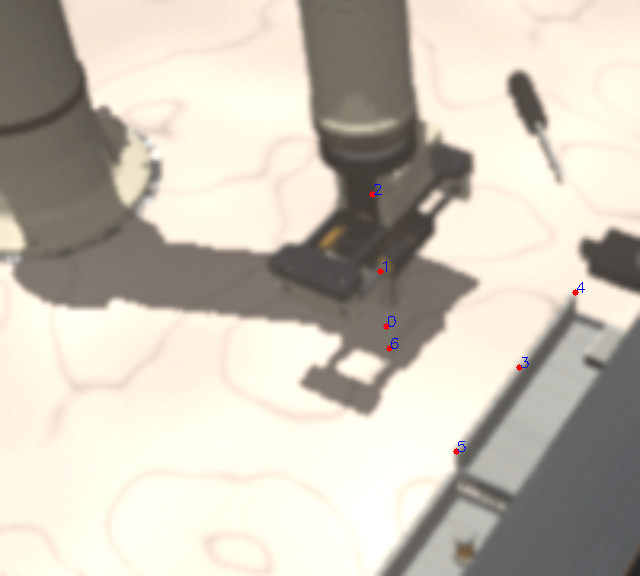

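Markers 3–5 sit exactly on the lip, so the calibration and shelf frame are good. But the visible finger seems to end near (392,302), above the projected TCP at (386,326). I'll zoom in without brightening.

```bash
python3 - <<'E'
from h import *
im=cv2.resize(viewer.get_image("scene")[165:250,195:275,::-1],None,fx=7,fy=7,interpolation=cv2.INTER_CUBIC)
cv2.imwrite("pics/s5.png",im)
E
```

```text
(no output)
```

View pics/s5.png

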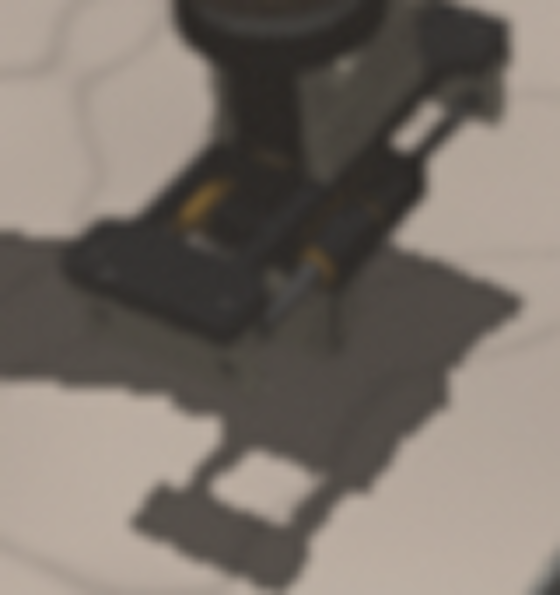

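```bash
python3 - <<'E'
from h import *
p=manip.current_tool_pos()
im=viewer.get_image("scene")[175:240,205:275,::-1].astype(float)
im=np.clip((im-25)*255/70,0,255).astype(np.uint8)
cv2.imwrite("pics/s6.png",cv2.resize(im,None,fx=8,fy=8,interpolation=cv2.INTER_CUBIC))
for z in(.012,.006,.004,.002,0,-.002):
    manip.servo_line([p[0],p[1],z],vel=.04); fs=np.mean([manip.current_force() for _ in range(4)],0); print(z,manip.current_tool_pos()[2],fs.round(2))
    if abs(fs[2])>3: break
manip.servo_line([p[0],p[1],.03],vel=.1)
print(manip.current_clock())
E
```

```text
0.012 0.01174176126649211 [-0.21  0.28  0.84]
0.006 0.005786535935643579 [ 0.22 -0.4  -0.39]
0.004 0.003951424144753142 [-0.37  0.55 -0.04]
0.002 0.0019164150186631243 [ 0.48 -0.17 -0.49]
0 -0.00011509231043570212 [ 1.1   0.51 -0.55]
-0.002 -0.002126438166061506 [-0.7  -0.51  0.38]
16.9583
```

View pics/s6.png

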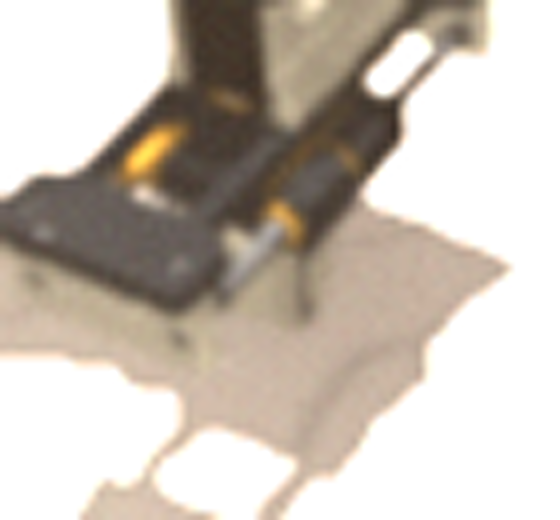

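The stretched crop confirms it. The real fingertip ends near full-image (240,215), not at the reported TCP pixel (241,222). There was also no touch at a reported z of −2 mm, so the tool sits about 26 mm higher than reported. I'll find the true offset by touching the bare table here.

```bash
python3 - <<'E'
from h import *
p=manip.current_tool_pos()
def fz():
    a=[]
    for _ in range(5): manip.sleep(.01); a.append(manip.current_force())
    return np.mean(a,0)
manip.servo_line([p[0],p[1],-.012],vel=.12)
z=-.012
while z>-.045:
    z-=.002; manip.servo_line([p[0],p[1],z],vel=.05); f=fz(); print(round(z,3),manip.current_tool_pos()[2].round(4),f.round(2))
    if f[2]>2.5: break
manip.servo_line([p[0],p[1],.0],vel=.12)
print(manip.current_clock())
E
```

```text
-0.014 -0.0136 [-0.12  0.27  0.12]
-0.016 -0.016 [-0.07 -0.14  0.21]
-0.018 -0.0181 [-0.    0.01 -0.13]
-0.02 -0.0201 [0.1  0.09 0.14]
-0.022 -0.0221 [-0.    0.17 -0.06]
-0.024 -0.0241 [ 0.09 -0.24  0.18]
-0.026 -0.0261 [-0.04 -0.23  0.4 ]
-0.028 -0.0281 [-0.12  0.21  0.39]
-0.03 -0.0301 [ 0.08  0.07 -0.06]
-0.032 -0.0318 [-0.17 -0.36  4.49]
20.7917
```

The table contacts at a reported z of −0.031, so the true tip z is the reported value plus 0.031. I'll retry the hook with that offset.

```bash
cat >> h.py <<'E'
DZ=.031
def go(x,y,z,v): manip.servo_line(world([x,y,z-DZ]),vel=v)   # z = true tip height
def F(n=5):
    a=[]
    for _ in range(n): manip.sleep(.01); a.append(manip.current_force())
    return RZ.inv().apply(np.mean(a,0))
E
python3 - <<'E'
from h import *
y=.0875
go(-.201,y,.10,.25); go(-.045,y,.10,.25); go(-.045,y,.045,.15); f0=F(); print("f0",f0.round(2))
go(-.045,y,.026,.08); f=F(); print("down",f.round(2))
if abs(f-f0).max()>3: raise SystemExit("contact")
go(-.075,y,.026,.06); f=F(); print("hook",f.round(2),manip.current_clock())
if f[0]<1: raise SystemExit("no hook")
go(-.12,y,.026,.08); f=F(); print("mid",f.round(2))
go(-.172,y,.026,.08); f=F(); print("near",f.round(2),manip.current_clock())
x=-.172
while f[0]<9 and x>-.192:
    x-=.002; go(x,y,.026,.04); f=F(); print(round(x,3),shelf(manip.current_tool_pos())[0].round(4),f.round(2))
print(manip.current_clock())
E
```

```text
f0 [ 0.47 -0.01  0.2 ]
down [0.18 0.3  0.36]
hook [ 0.12 -0.05 -0.11] 23.6667no hook
```

```bash
python3 - <<'E'
from h import *
a=viewer.get_image("scene")[:,:,::-1].astype(float)
im=np.clip((a[165:265,230:330]-15)*255/110,0,255).astype(np.uint8)
cv2.imwrite("pics/s7.png",cv2.resize(im,None,fx=6,fy=6,interpolation=cv2.INTER_CUBIC))
p=manip.current_tool_pos()
for q in (p,p+[0,0,DZ],world([-.069,.1075,.046]),world([-.069,.1875,.046]),world([-.069,.0675,.046])): print(q.round(4),((proj("scene",q)-[230,165])*6).round())
E
```

```text
[ 0.5547  0.0403 -0.0052] [[301. 490.]]
[0.5547 0.0403 0.0258] [[301. 445.]]
[0.5589 0.0611 0.046 ] [[336. 390.]]
[0.55   0.1406 0.046 ] [[419. 279.]]
[0.5634 0.0214 0.046 ] [[292. 450.]]
```

View pics/s7.png

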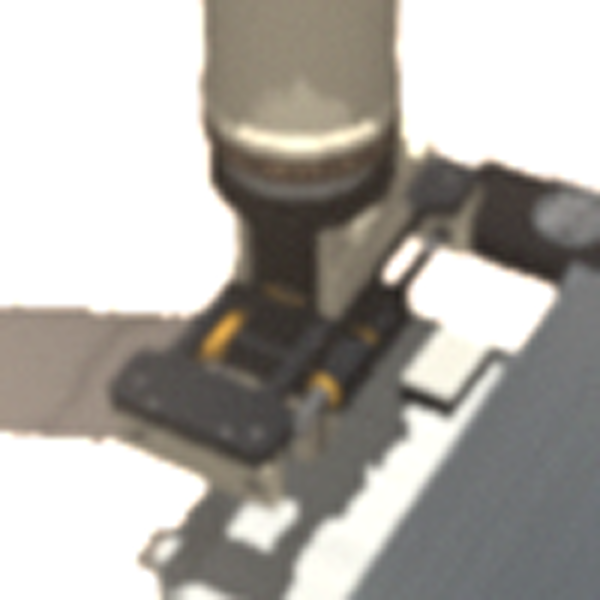

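The fuse box has shifted from full-image (307,229) to (303,226), and bare tray floor now shows between it and the deck. So the tray is moving with the finger, and friction simply relaxes at rest. I'll carry on to the stop.

```bash
python3 - <<'E'
from h import *
y=.0875
go(-.172,y,.026,.09); f=F(); print("near",f.round(2),manip.current_clock())
x=-.172
while f[0]<6 and x>-.192:
    x-=.002; go(x,y,.026,.04); f=F(4); print(round(x,3),shelf(manip.current_tool_pos())[0].round(4),f.round(2))
print(manip.current_clock())
cv2.imwrite("pics/top8.png",viewer.get_image("top")[:,:,::-1])
E
```

```text
near [0.46 0.46 0.16] 24.9833
-0.174 -0.1736 [ 2.43  0.16 -1.16]
-0.176 -0.176 [2.65 0.2  0.06]
-0.178 -0.1782 [1.74 0.73 0.9 ]
-0.18 -0.1797 [3.64 1.29 0.25]
-0.182 -0.1796 [ 8.12  0.14 -4.01]
26.4
```

The stop is reached at −0.1797, against a predicted −0.1805, with about 8 N on it. Next I back off, raise, and check the tray and knob.

```bash
python3 - <<'E'
from h import *
y=.0875
go(-.165,y,.026,.1); go(-.165,y,.10,.25); go(-.0845,y,.10,.25)
print(manip.current_clock())
sc=lambda n,x,yy,w,h:cv2.resize(np.clip((viewer.get_image(n)[yy:yy+h,x:x+w,::-1].astype(float)-10)*1.8,0,255).astype(np.uint8),(400,400),interpolation=cv2.INTER_CUBIC)
cv2.imwrite("pics/c9.png",np.hstack([sc("scene",215,170,120,120),sc("top",235,150,110,110)]))
k=world([-.085,y,.062]); L=[world([-.19,y+d,.046]) for d in(.1,0,-.1)]
for n,o,s in(("scene",[215,170],400/120),("top",[235,150],400/110)): print(n,((proj(n,[k]+L)-o)*s).round().tolist())
E
```

```text
27.6917
scene [[207.0, 195.0], [159.0, 90.0], [96.0, 163.0], [26.0, 244.0]]
top [[210.0, 229.0], [89.0, 388.0], [226.0, 373.0], [361.0, 359.0]]
```

View pics/c9.png

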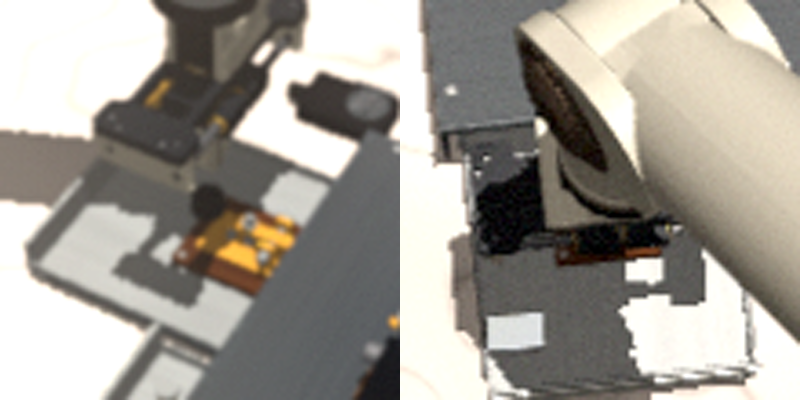

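The tray is out, its lip corners near the predicted pixels. The knob is at scene crop (207,197), against a predicted (207,195), with the fingertips right above it. The fuse box is still in the tray. Pressing gently now.

```bash
python3 - <<'E'
from h import *
y=.0875;x=-.0845
go(x,y,.070,.15); f0=F(8)[2]; print("f0",round(f0,2))
z=.066; zc=None
while z>.0545:
    go(x,y,z,.04); f=F(6)-[0,0,f0]; zt=manip.current_tool_pos()[2]+DZ; print(round(z,4),zt.round(4),f.round(2))
    if zc is None and f[2]>1: zc=z
    if f[2]>4.3 : break
    z-=.001 if zc is None else .0007
print(manip.current_clock(),zc)
E
```

```text
f0 0.05
0.066 0.0663 [ 0.13  0.18 -0.06]
0.065 0.065 [ 0.    0.34 -0.25]
0.064 0.064 [ 0.08 -0.    0.28]
0.063 0.0629 [ 0.19 -0.28  0.1 ]
0.062 0.062 [0.06 0.3  0.18]
0.061 0.0611 [0.24 0.   1.07]
0.0603 0.0604 [-0.9   0.03  2.32]
0.0596 0.0596 [-1.64 -0.05  3.14]
0.0589 0.0589 [-2.66  0.24  4.17]
0.0582 0.0582 [-2.99 -0.02  5.07]
31.2083 0.061
```

The contact is making, but there is a sideways −3 N from the lever's arc, which would push the tray inwards. I'll follow the arc by easing toward −x while going slightly deeper.

```bash
python3 - <<'E'
from h import *
y=.0875;x=-.0845;z=.0582
for i in range(9):
    f=F(6); print(round(x,4),round(z,4),shelf(manip.current_tool_pos()).round(4),f.round(2),round(manip.current_clock(),2))
    if z<=.0571 and abs(f[0])<1.2: break
    if f[2]>9: print("hard"); break
    if f[0]<-.8: x-=.0005
    elif f[0]>.8: x+=.0003
    if f[2]<7 and z>.0570: z-=.0004
    go(x,y,z,.03)
print(manip.current_clock())
sc=lambda n,x,yy,w,h:cv2.resize(np.clip((viewer.get_image(n)[yy:yy+h,x:x+w,::-1].astype(float)-10)*1.8,0,255).astype(np.uint8),(400,400),interpolation=cv2.INTER_CUBIC)
cv2.imwrite("pics/c10.png",np.hstack([sc("scene",215,170,120,120),sc("top",235,150,110,110)]))
E
```

```text
-0.0845 0.0582 [-0.0846  0.0875  0.0272] [-3.02  0.19  5.  ] 31.26
-0.085 0.0578 [-0.0847  0.0875  0.027 ] [-2.2  -0.33  5.34] 31.56
-0.0855 0.0574 [-0.0849  0.0875  0.0266] [-0.6  -0.33  4.65] 31.86
-0.0855 0.057 [-0.0849  0.0875  0.0262] [-0.61  0.4   5.07] 32.16
32.1583
```

View pics/c10.png

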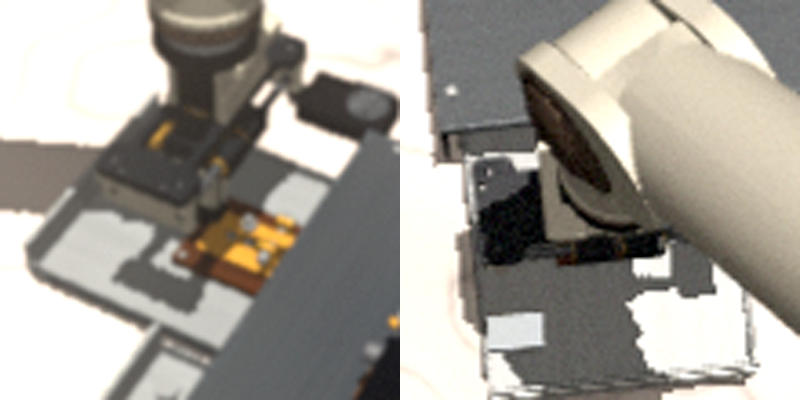

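The fingers are on the knob. The lip is at (488..750, 390..375) in the top crop as before, and the fuse box is still at (515,330). A quick numeric check for tray creep before I hand in.

```bash
python3 - <<'E'
import cv2,numpy as np
a,b=[cv2.cvtColor(cv2.imread(f"pics/{n}.png"),6).astype(np.float32) for n in("c9","c10")]
for s in((slice(300,400),slice(480,600)),(slice(350,400),slice(700,780)),(slice(210,280),slice(20,70))):
    print(cv2.phaseCorrelate(a[s].copy(),b[s].copy(),cv2.createHanningWindow(a[s].shape[::-1],cv2.CV_32F)))
E
```

```text
((0.10652715488260611, -0.16561009116777115), 0.38584790102640787)
((0.007777310342277133, 0.06529445253935151), 0.7143785247802734)
((0.1601307240458496, -0.09703951508298303), 0.6087020863427056)
```

The shift is under 0.2 crop pixels, about 0.1 mm, so the tray has not crept. Handing in.

```bash
python3 - <<'E'
from h import *
print(F(6).round(2),shelf(manip.current_tool_pos()).round(4),manip.current_clock()); manip.hand_in()
E
```

```text
[-0.95 -0.15  5.46] [-0.0849  0.0875  0.0263] 32.3083
the job is handed in; nothing more can be done
```

The wide tray is drawn out to its stop and the Morse key was still held down when I handed in, at 32.3 s of the 43 s allowed.

**Tray:** I hooked the shut fingertips behind the lip and drew the tray out. The highest force I read at the stop was about 8 N, well under the 45 N limit. It stopped within 1 mm of where I predicted. Comparing pictures from before and after the press showed no creep, to about 0.1 mm.

**Key:** I pressed the knob down about 4.1 mm, where contact needs 3.2 mm. The last reading was 5.5 N down and under 1 N sideways. The lever angle can't be read directly, so that contact is made is inferred from the travel and the force.

**What disagreed:** the reported tool height was about 31 mm too low. Because of that, my first pull passed over the lip without moving the tray. I found the offset by touching bare table gently (about 4.5 N) and corrected for it. My "no hook" force check on the second try was also a false alarm: the force relaxes at rest, and the pictures showed the tray had moved.

**Rest of the scene:** the fuse box is still in the key tray in the last pictures. The narrow tray, adapter and microphone showed no visible change where they were in view. I did not check the other objects at the end, but the arm did not go near them.

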